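# Key the paper spindle into the printer's drive hub

### The job

The voting terminal's printer module lies open on the table. Take the paper spindle out of its stand by its bar grip, set its round nose in the bore of the drive hub and turn it until its key slips into the keyway, then keep pushing down against the hub's spring until the flange sits fully home on the hub. Finish while still gripping the spindle and holding it pressed home; do not let go, and leave the paper roll, cup, tape and screwdriver where they are.

Things in the scene. Friction and masses are not known exactly. Their poses are not given: they have to be found in the camera images.
- spindle: Loose grey spindle, 100-170 g, upright in its stand. Origin: centre of its flat tip; z up the shaft. Round shaft 24 mm across, 54 mm long (lowest 4 mm coned to 18 mm); flange 48 mm across, z 54 to 60 mm; bar grip 40 mm (x) by 16 mm (y), z 60 to 100 mm. The lowest 18 mm of the shaft are plain; above, up to the flange, a key stands out on the +x side.
- spindle_flange (a point): Point on the spindle's axis in the underside of the flange, 54 mm above the tip; this face comes down on the hub's top face.
- spindle_grip (a point): Point on the spindle's axis inside the bar grip, 86 mm above the tip: the place to grip, with the fingers closing along the spindle's y.
- stand: Fixed grey block 70 x 70 x 30 mm with a round hole 25.6 mm in diameter and 17 mm deep in the middle of its top; the spindle's nose stands in it, tip on the hole's floor. Origin: centre of its underside.
- module: Fixed white open-topped printer chassis, 180 mm (x) x 140 mm (y), walls 5 mm thick and 45 mm high. In its middle stands a fixed aluminium hub, 60 mm across, that does not turn, with an upright bore 26 mm across, open at the top. Origin: centre of its underside; z up; x is its long direction, towards the end with the green circuit board.
- hub_mouth (a point): Centre of the bore's mouth in the hub's flat top face, 75 mm above the table. Axes: the module's, not the keyway's. The one keyway (11 mm wide, out to 19.5 mm from the axis, all the way down) points up to 0.7 rad either way from the module's +x: its angle must be seen or felt for. A lug outside the hub's top (8 mm wide, out to 42 mm) marks its side.
- plunger (a joint): Spring plunger in the bore, in m: 0 at rest with its top 42 mm below the mouth, growing as it is pressed down, at most 0.016. It pushes up with 2.1 N at the start and 700 N/m more, so 10.5 N at 0.012, where the flange meets the hub; if the spindle is let go it is pushed back up.
- paper_roll: Bystander: paper roll 56 mm in diameter, 57 mm tall, standing. Origin: centre of its underside.
- pen_cup: Bystander: white cup 64 mm across, 85 mm tall. Origin: centre of its underside.
- tape: Bystander: tape ring 90 mm across, 24 mm tall, lying flat. Origin: centre of its underside.
- driver: Bystander: screwdriver lying on the table.
- spindle_key (a point): Foot of the steel key, 18 mm above the tip, 15 mm from the axis on the spindle's +x side. The key is 8 mm wide and reaches 18 mm from the axis. A small tongue on the flange's rim (8 mm wide, out to 36 mm from the axis) points the same way and is seen from above.
Mind the look-alikes: they are no part of the job. Leave any red look-alike of the spindle alone. What is shaped like the stand but purple is not meant.

How it is judged:
By the outcome, as a careful person would: the job done as asked, in the order asked, and still so for the second after the job is handed in, while the arm keeps its last pose, push and grip.
It also fails if it takes over 58 s, if anything falls off the work surface, if the arm or the gripper's body presses on something with over 40 N, if the wrist force passes 120 N, or if a joint passes its speed limit or range.

### The arm

A 7-joint arm with a two-finger parallel gripper is mounted at the origin on the work surface. World frame = base frame: x ahead of the robot, y to its left, z up, the work surface at z = 0. Lengths are in m, angles in rad, forces in N, time in s.
With the tool pointing down it reaches from about 0.4 to 0.85 m from the base axis. Payload 4.5 kg.
Tool frame: the origin (TCP) lies midway between the tips of the shut fingers; the grasp point (between the pads) lies behind it (r.tcp_to_grasp is the x of the grasp point in the tool frame, in m); x points along the fingers, z is the direction in which the jaws open and shut, and the axes are right-handed (so a half turn about x gives the same grasp; the last joint's range is limited). The gripper opens to 88 mm and grips with 3 to 60 N. Pads are 18 mm wide; open, the fingers measure 123 mm over their backs; the gripper's body (75 mm by 187 mm) begins 45 mm behind the grasp point.
Start: joints at [-1.078, 0.689, -0.195, 1.565, 0.157, 0.902, -0.215], TCP at [0.277, 0.56, 0.239] pointing down, gripper open.
Joint ranges: [-3.01, 3.01], [-0.46, 2.08], [-1.47, 1.51], [0.13, 2.56], [-1, 4.14], [0.04, 2.09], [-2.66, 2.66]. Speed limits (rad/s): [2.57, 2.57, 3.14, 3.14, 3.14, 3.14, 3.14].

### API

Orientations are given as a unit quaternion [x, y, z, w].
In Python, from plant import readout, optics, workorder, r gives the robot as it stands.
- The arm moves only by the tool drive_tool, never from a script. Its argument "series" is a list of rows, each an object of numbers: "hand": the finger opening in cm, from 0 to 8.81; "dx", "dy", "dz": the shift along the tool's x, y, z in cm; "yaw": the turn about the tool's x in degrees. In form: [{"hand": .., "dx": .., "dy": .., "dz": .., "yaw": ..}, ...]. A call has exactly 8 rows; each row shifts and turns the commanded pose from where the row before left it, along the tool's axes as they then stand; what a row does not reach is not made up. A row lasts 1/8 s, in which the tool goes at most 62.5 mm and 10.7 degrees, less where a joint would pass 70% of its speed; a pose out of reach is approached as far as the arm can. A call with a gripper value outside its range is refused whole. The fingers move at their own pace and stop on an object; "squeeze" is the grip in N (left out, the last holds). Time passes only in rows, so rows that do not move let the fingers close, or fill a call up. It gives the time, the measured TCP pose, the force and the opening at its end, in the units of the state.
- readout.get_state(): the state, without advancing time (a new reading comes with each control period).
- optics.snapshot(name): name is "scene" or "top"; returns a dict with "pixels" (384x512x3 uint8, red, green, blue), "depth" (384x512 float32, m along the optical axis (not along the pixel's ray), 0 where there is no reading), "fx", "fy", "cx", "cy" (pixels), "R" (3x3) and "t" (3): a world point X has camera coordinates R X + t. Camera axes: x right, y down, z forward; pixel columns grow to the right and rows downward; lengths in m; the calibration is good to about 2 mm. A picture is of the moment at which its call begins.
- workorder.finish_job(): hands the job in, once; it reports no verdict.
The state is a dict: "clock": time; "q": joint angles; "qd": joint speeds; "joint_torque": joint torques, N m; "tool_pos": TCP position; "eef_rot": TCP orientation; "contact_force": force on the tool from outside, world axes, zero at the start; "moment": the same for the moment, N m; "opening": opening from 0.0 (shut) to 1.0 (fully open).
Only numpy, scipy, OpenCV 4.12 (cv2) and the standard library are available. Lean on these libraries where they do the work, as an engineer would, in place of code of your own. Each camera call takes 0.05 s, during which the arm holds its last target. There are 200 camera calls.

## Working session

There is one attempt and no reset: what is moved stays moved. The work goes in short steps, Python scripts to look and compute and a tool call to move; the robot and the scene stay as the last step left them, time stands still between calls to the robot, and variables do not carry over. Pictures are saved under pics/ and viewed, about 8 in all and at most 12, crops included, and the job is handed in when it is done.

Besides the shell and the picture viewer there is one more tool, called after "Request:" as name([rows], argument=value, ...), one row to a line, values as JSON. drive_tool: Moves the arm, as the interface text tells. Its arguments: {"type":"object","properties":{"series":{"type":"array","items":{"type":"object","properties":{"hand":{"type":"number"},"dx":{"type":"number"},"dy":{"type":"number"},"dz":{"type":"number"},"yaw":{"type":"number"}}}},"squeeze":{"type":"number"}},"required":["series"]}

```bash
mkdir -p pics; ls; cat > h.py <<'E'
import numpy as np, cv2
from plant import readout, optics, workorder, r
from scipy.spatial.transform import Rotation as Ro
def world(s):
    v,u=np.mgrid[:384,:512]; d=s['depth']
    c=np.stack([(u-s['cx'])/s['fx']*d,(v-s['cy'])/s['fy']*d,d],-1)
    return (c-s['t'])@np.array(s['R'])
def save(p,name,k=1,crop=None):
    if crop: a,b,c,d=crop; p=p[c:d,a:b]
    cv2.imwrite('pics/'+name,cv2.resize(p[:,:,::-1],None,fx=k,fy=k,interpolation=cv2.INTER_CUBIC))
E
python3 - <<'E'
from h import *
a=optics.snapshot('scene');b=optics.snapshot('top')
np.save('scene.npy',a,allow_pickle=True);np.save('top.npy',b,allow_pickle=True)
save(a['pixels'],'s1.png',1.5);save(b['pixels'],'t1.png',1.5)
print(readout.get_state(),r.tcp_to_grasp)
E
```

```text
pics
{'clock': 0.1, 'q': array([-1.07818855,  0.68990527, -0.19453793,  1.56623244,  0.15730881,
        0.90249223, -0.21508813]), 'qd': array([-0.00012113, -0.00254185, -0.00057821, -0.00237499, -0.00194716,
        0.0004496 , -0.00152108]), 'joint_torque': array([-3.82270271e-03, -5.28494847e+01, -1.27184104e+00, -1.53837258e+01,
       -5.26465068e-02,  1.98013382e-03,  3.72344800e-05]), 'tool_pos': array([0.27658188, 0.55984215, 0.23798949]), 'eef_rot': array([-0.37357467,  0.60105091,  0.37289409,  0.60010813]), 'contact_force': array([-0.12229753, -0.33064467,  0.48472477]), 'moment': array([-0.0134687 ,  0.00886769, -0.00276086]), 'opening': 0.9982958860519799} -0.0187
```

View pics/s1.png

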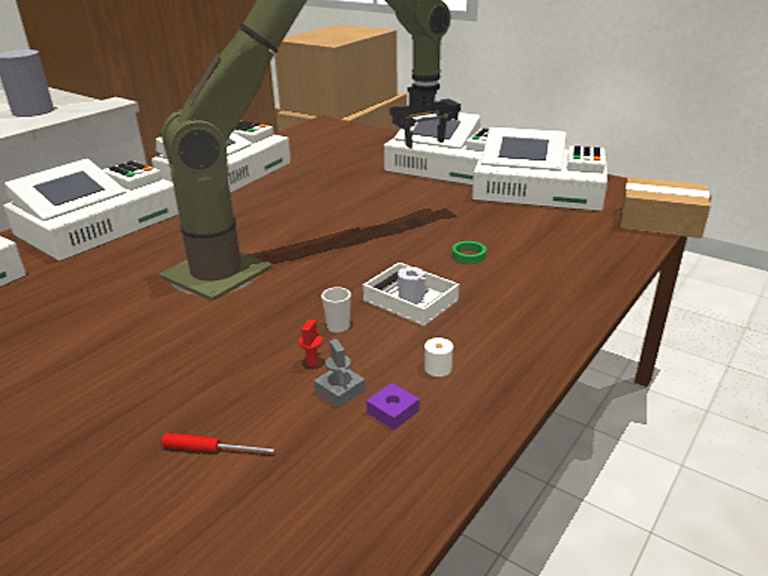

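View pics/t1.png

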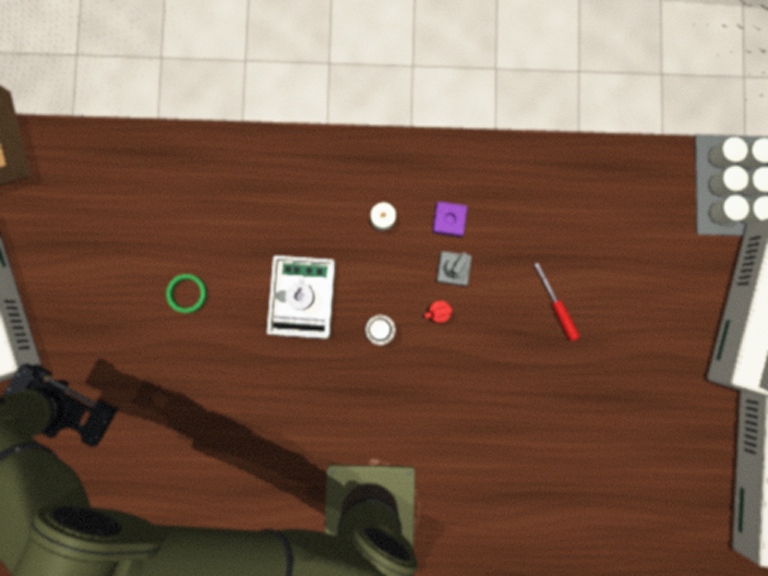

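The scene view shows the grey spindle in the grey stand at (338,360). The look-alikes are a red spindle at (311,345) and a purple stand at (392,405). In the top view these are spindle (456,266), red (439,312), purple (451,218) and module (301,297). I choose the grey one. Next is a close crop and a measurement.

```bash
python3 - <<'E'
from h import *
a=np.load('scene.npy',allow_pickle=True).item();b=np.load('top.npy',allow_pickle=True).item()
A=b['pixels'][160:200,280:325];B=b['pixels'][165:230,172:230]
C=a['pixels'][215:280,200:250];D=a['pixels'][170:220,235:310]
f=lambda p:cv2.resize(p[:,:,::-1],(390,290),interpolation=cv2.INTER_CUBIC)
def g(p,k):
    return cv2.resize(p[:,:,::-1],None,fx=k,fy=k,interpolation=cv2.INTER_CUBIC)
im=np.zeros((600,800,3),np.uint8)
for p,x,y,k in((A,0,0,7),(B,400,0,5),(C,0,290,4.7),(D,400,340,5)):
    q=g(p,k)[:600-y,:800-x]; im[y:y+q.shape[0],x:x+q.shape[1]]=q
cv2.imwrite('pics/c1.png',im)
W=world(b)
def rep(n,u0,u1,v0,v1,zl,zh,W=W):
    P=W[v0:v1,u0:u1].reshape(-1,3);P=P[(P[:,2]>zl)&(P[:,2]<zh)]
    if len(P): print(n,len(P),P.mean(0).round(4),((P.min(0)+P.max(0))/2).round(4),np.ptp(P,axis=0).round(4), cv2.minAreaRect((P[:,:2]*1000).astype(np.float32)))
rep('stand',285,322,160,198,.02,.04)
rep('flange',285,322,160,198,.065,.082)
rep('grip',285,322,160,198,.105,.13)
rep('mod',172,230,165,230,.035,.055)
rep('hub',185,215,180,212,.065,.085)
W2=world(a)
rep('grip s',205,245,215,270,.105,.13,W2)
rep('flange s',205,245,215,270,.06,.085,W2)
rep('stand s',205,245,235,275,.025,.035,W2)
rep('hub s',250,300,172,210,.07,.08,W2)
rep('mod s',235,310,170,220,.04,.05,W2)
print(b['fx'],b['t'],np.array(b['R']).round(3), a['fx'],(-np.array(a['R']).T@a['t']).round(3))
E
```

```text
stand 244 [ 0.5668 -0.1794  0.0302] [ 0.5701 -0.1847  0.0297] [0.0745 0.0748 0.0185] ((570.8699951171875, -184.53567504882812), (70.64310455322266, 70.4298324584961), 83.62849426269531)
flange 91 [ 0.5717 -0.1831  0.0737] [ 0.576  -0.185   0.0727] [0.0525 0.0453 0.0145] ((573.8536376953125, -184.3396759033203), (49.411766052246094, 46.1383056640625), 11.739757537841797)
grip 58 [ 0.5706 -0.1836  0.1131] [ 0.5721 -0.184   0.112 ] [0.0371 0.0268 0.0128] ((571.0733032226562, -184.07298278808594), (15.70208740234375, 39.84599304199219), 61.840980529785156)
mod 412 [0.4788 0.1763 0.0432] [0.4924 0.1741 0.0447] [0.1836 0.1472 0.0194] ((492.89422607421875, 174.19302368164062), (140.50404357910156, 180.36314392089844), 87.57071685791016)
hub 219 [0.4941 0.1732 0.0754] [0.4987 0.1726 0.0747] [0.0687 0.0582 0.0182] ((494.4472961425781, 173.1693115234375), (60.91777801513672, 62.44443893432617), 46.90343475341797)
grip s 66 [ 0.5727 -0.1877  0.1121] [ 0.5699 -0.1858  0.1113] [0.0445 0.0321 0.0124] ((570.20166015625, -185.47467041015625), (16.73868179321289, 44.61266326904297), 56.98700714111328
[... 213 characters left out ...]
 -0.1905  0.0302] [ 0.5616 -0.1848  0.0298] [0.1871 0.0782 0.0095] ((561.5426025390625, -182.762939453125), (73.775634765625, 191.84750366210938), 81.46542358398438)
hub s 129 [0.4969 0.1712 0.0751] [0.4984 0.173  0.0749] [0.0728 0.0623 0.0098] ((493.6742858886719, 172.22967529296875), (59.797515869140625, 67.78631591796875), 45.22300338745117)
mod s 317 [0.4984 0.1628 0.0442] [0.4927 0.1736 0.045 ] [0.1896 0.1505 0.01  ] ((491.37823486328125, 172.71905517578125), (145.93287658691406, 188.40740966796875), 87.43226623535156)
380.54161987874124 [-0.01971648  0.53587275  1.33742272] [[ 0.028 -1.     0.014]
 [-0.997 -0.029 -0.073]
 [ 0.074 -0.012 -0.997]] 431.4125350980418 [ 1.238 -0.917  0.822]
```

View pics/c1.png

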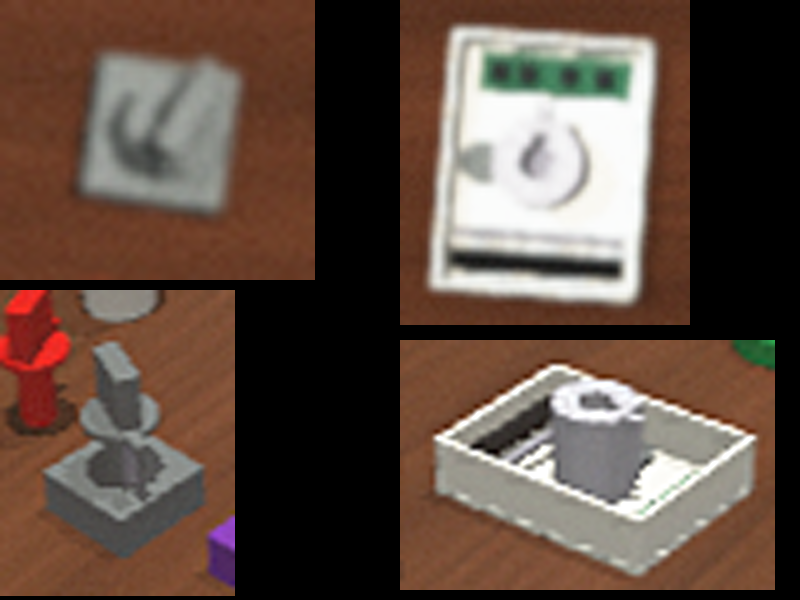

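The crop confirms the grey spindle, with its key on the camera-facing side. The bar runs up and right in the top view. The hub lug points towards the green board. Now I'll get the angles.

```bash
python3 - <<'E'
from h import *
a=np.load('scene.npy',allow_pickle=True).item();b=np.load('top.npy',allow_pickle=True).item()
for s,n,box in((b,'top',(180,222,176,215)),(a,'sc',(250,300,172,212))):
    W=world(s);u0,u1,v0,v1=box;P=W[v0:v1,u0:u1].reshape(-1,3);P=P[(P[:,2]>.068)&(P[:,2]<.085)]
    c=np.array([.4936,.173])
    for _ in range(3):
        d=P[:,:2]-c;R=np.hypot(*d.T);e=P[(R<.0325),:2]; c=np.array(cv2.minEnclosingCircle((e*1000).astype(np.float32))[0])/1000
    d=P[:,:2]-c;R=np.hypot(*d.T);m=R>.034
    print(n,c,np.c_[R[m]*1000,np.degrees(np.arctan2(d[m,1],d[m,0]))].round(1).tolist())
W=world(b);P=W[160:198,285:322].reshape(-1,3);P=P[(P[:,2]>.06)&(P[:,2]<.085)];d=P[:,:2]-[.571,-.1842];R=np.hypot(*d.T);m=R>.027
print(np.c_[R[m]*1000,np.degrees(np.arctan2(d[m,1],d[m,0]))].round(1).tolist())
M=Ro.from_quat(readout.get_state()['eef_rot']).as_matrix();print(M.round(3))
print('jaw ang',np.degrees(np.arctan2(M[1,2],M[0,2])),'y ang',np.degrees(np.arctan2(M[1,1],M[0,1])))
p=readout.get_state()['tool_pos'];print('delta cm',(M.T@(np.array([.571,-.1842,.18])-p)*100).round(2))
E
```

```text
top [0.49476526 0.1736524 ] [[38.3, -2.0], [38.6, -7.4], [34.7, -3.1], [35.3, -7.9]]
sc [0.49310907 0.17304483] [[38.2, -10.8], [36.5, 1.2], [39.4, 4.2], [38.0, -10.3], [41.7, -8.7], [41.6, -0.8], [35.0, -39.5], [35.9, -14.5], [42.3, -9.5], [42.3, -2.0]]
[[34.8, -26.2], [30.1, -23.3], [32.5, -29.6], [33.3, -33.9], [28.3, -27.6], [30.1, -33.4]]
[[-0.001 -0.897  0.443]
 [-0.002  0.443  0.897]
 [-1.    -0.    -0.002]]
jaw ang 63.71834681119418 y ang 153.71835750081823
delta cm [  5.89 -59.34 -53.67]
```

Request:
drive_tool([
  {"hand":8.8,"dy":-3.7,"dz":-3.35},
  {"dy":-3.7,"dz":-3.35},
  {"dy":-3.7,"dz":-3.35},
  {"dy":-3.7,"dz":-3.35},
  {"dy":-3.7,"dz":-3.35},
  {"dy":-3.7,"dz":-3.35},
  {"dy":-3.7,"dz":-3.35},
  {"dy":-3.7,"dz":-3.35},
])

```text
invalid input at $.series[0]: expected keys hand, dx, dy, dz, yaw
```

Request:
drive_tool([
  {"hand":8.8,"dy":-3.7,"dz":-3.35},
  {"dy":-3.7,"dz":-3.35},
  {"dy":-3.7,"dz":-3.35},
  {"dy":-3.7,"dz":-3.35},
  {"dy":-3.7,"dz":-3.35},
  {"dy":-3.7,"dz":-3.35},
  {"dy":-3.7,"dz":-3.35,"yaw":1.7},
  {"hand":8.8},
])

```text
invalid input at $.series[0]: expected keys hand, dx, dy, dz, yaw
```

```bash
cat > d.py <<'E'
from h import *
import sys
def delta(x,y,z,jaw):
    s=readout.get_state();M=Ro.from_quat(s['eef_rot']).as_matrix()
    j=np.degrees(np.arctan2(M[1,2],M[0,2]))
    print('t',s['clock'],'pos',s['tool_pos'].round(4),'jaw',j.round(2),'F',s['contact_force'].round(2),'M',s['moment'].round(3),'tilt',M[:,0].round(4),'open',round(s['opening']*8.8,2))
    print('d cm',(M.T@(np.array([x,y,z])-s['tool_pos'])*100).round(2),'yaw',round(-(jaw-j),2))
delta(*map(float,sys.argv[1:]))
E
python3 d.py .571 -.1842 .0803 62
```

```text
t 0.1 pos [0.2766 0.5598 0.238 ] jaw 63.72 F [-0.12 -0.33  0.48] M [-0.013  0.009 -0.003] tilt [-6.0e-04 -1.5e-03 -1.0e+00] open 8.79
d cm [ 15.86 -59.34 -53.65] yaw 1.72
```

All keys are needed in every row.

Request:
drive_tool([
  {"hand":8.8,"dx":0,"dy":-3.7,"dz":-3.35,"yaw":0},
  {"hand":8.8,"dx":0,"dy":-3.7,"dz":-3.35,"yaw":0},
  {"hand":8.8,"dx":0,"dy":-3.7,"dz":-3.35,"yaw":0},
  {"hand":8.8,"dx":0,"dy":-3.7,"dz":-3.35,"yaw":0},
  {"hand":8.8,"dx":0,"dy":-3.7,"dz":-3.35,"yaw":0},
  {"hand":8.8,"dx":0,"dy":-3.7,"dz":-3.35,"yaw":0},
  {"hand":8.8,"dx":0,"dy":-3.7,"dz":-3.35,"yaw":0},
  {"hand":8.8,"dx":0,"dy":-3.7,"dz":-3.35,"yaw":0},
])

```text
clock: 1.1
tool_pos: [0.4238, 0.1874, 0.2386]
eef_rot: [-0.373, 0.601, 0.373, 0.6]
contact_force: [0.3, 0.9, 1.0]
opening: 0.999
```

Request:
drive_tool([
  {"hand":8.8,"dx":0,"dy":-3.7,"dz":-3.35,"yaw":0},
  {"hand":8.8,"dx":0,"dy":-3.7,"dz":-3.35,"yaw":0},
  {"hand":8.8,"dx":0,"dy":-3.7,"dz":-3.35,"yaw":0},
  {"hand":8.8,"dx":0,"dy":-3.7,"dz":-3.35,"yaw":0},
  {"hand":8.8,"dx":0,"dy":-3.7,"dz":-3.35,"yaw":0},
  {"hand":8.8,"dx":0,"dy":-3.7,"dz":-3.35,"yaw":0},
  {"hand":8.8,"dx":0,"dy":-3.7,"dz":-3.35,"yaw":1.7},
  {"hand":8.8,"dx":0,"dy":0,"dz":0,"yaw":0},
])

```text
clock: 2.1
tool_pos: [0.5521, -0.1413, 0.238]
eef_rot: [-0.363, 0.608, 0.361, 0.607]
contact_force: [-0.0, 0.5, 0.8]
opening: 1.0
```

```bash
python3 d.py .571 -.1842 .0803 62
```

```text
t 2.1 pos [ 0.5521 -0.1413  0.238 ] jaw 61.55 F [-0.02  0.55  0.76] M [0.024 0.021 0.023] tilt [-1.0e-04 -2.6e-03 -1.0e+00] open 8.8
d cm [15.78 -3.69 -2.84] yaw -0.45
```

Request:
drive_tool([
  {"hand":8.8,"dx":0,"dy":-3.69,"dz":-2.84,"yaw":-0.5},
  {"hand":8.8,"dx":2,"dy":0,"dz":0,"yaw":0},
  {"hand":8.8,"dx":2.5,"dy":0,"dz":0,"yaw":0},
  {"hand":8.8,"dx":0,"dy":0,"dz":0,"yaw":0},
  {"hand":6,"dx":0,"dy":0,"dz":0,"yaw":0},
  {"hand":6,"dx":0,"dy":0,"dz":0,"yaw":0},
  {"hand":6,"dx":0,"dy":0,"dz":0,"yaw":0},
  {"hand":6,"dx":0,"dy":0,"dz":0,"yaw":0},
])

```text
clock: 3.1
tool_pos: [0.5713, -0.1783, 0.1941]
eef_rot: [-0.367, 0.604, 0.367, 0.605]
contact_force: [0.2, -0.1, 0.2]
opening: 0.68
```

```bash
python3 d.py .571 -.1842 .0803 62; python3 - <<'E'
from h import *
b=optics.snapshot('top');a=optics.snapshot('scene')
g=lambda p,k:cv2.resize(p[:,:,::-1],None,fx=k,fy=k,interpolation=cv2.INTER_CUBIC)
A=g(b['pixels'][145:215,265:340],5);B=g(a['pixels'][175:285,180:260],5)[:550]
im=np.zeros((550,775,3),np.uint8);im[:350,:375]=A;im[:,375:]=B[:, :400];cv2.imwrite('pics/p2.png',im)
E
```

```text
t 3.1 pos [ 0.5713 -0.1783  0.1941] jaw 62.51 F [ 0.15 -0.07  0.21] M [-0.019  0.008  0.008] tilt [ 7.e-04 -1.e-04 -1.e+00] open 5.98
d cm [11.38 -0.24 -0.54] yaw 0.51
```

View pics/p2.png

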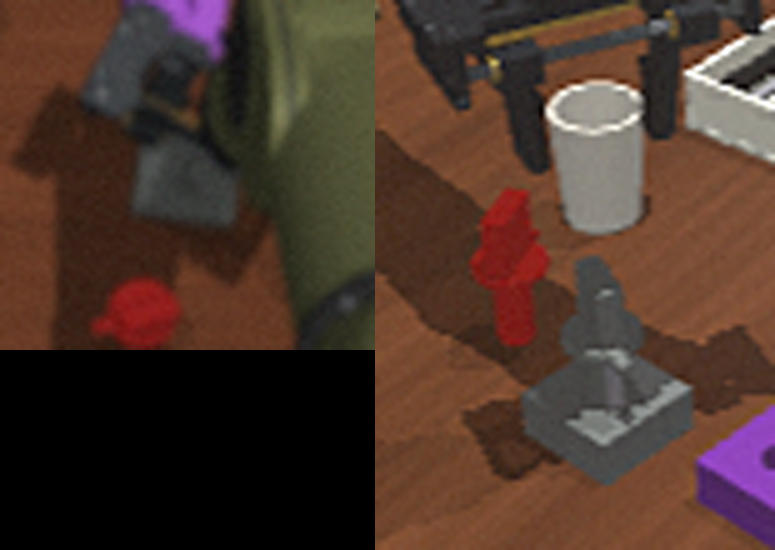

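Request:
drive_tool([
  {"hand":6,"dx":0,"dy":-0.24,"dz":-0.54,"yaw":0.5},
  {"hand":6,"dx":2,"dy":0,"dz":0,"yaw":0},
  {"hand":6,"dx":2,"dy":0,"dz":0,"yaw":0},
  {"hand":6,"dx":2,"dy":0,"dz":0,"yaw":0},
  {"hand":6,"dx":1.2,"dy":0,"dz":0,"yaw":0},
  {"hand":6,"dx":0,"dy":0,"dz":0,"yaw":0},
  {"hand":6,"dx":0,"dy":0,"dz":0,"yaw":0},
  {"hand":6,"dx":0,"dy":0,"dz":0,"yaw":0},
])

```text
clock: 4.2
tool_pos: [0.5713, -0.1844, 0.1225]
eef_rot: [-0.365, 0.606, 0.364, 0.606]
contact_force: [-0.2, 0.1, -0.3]
opening: 0.681
```

```bash
python3 d.py .571 -.1842 .0803 62; python3 - <<'E'
from h import *
b=optics.snapshot('top');a=optics.snapshot('scene')
g=lambda p,k:cv2.resize(p[:,:,::-1],None,fx=k,fy=k,interpolation=cv2.INTER_CUBIC)
A=g(b['pixels'][145:215,265:340],5);B=g(a['pixels'][175:285,180:260],5)[:550]
im=np.zeros((550,775,3),np.uint8);im[:350,:375]=A;im[:,375:]=B[:, :400];cv2.imwrite('pics/p3.png',im)
E
```

```text
t 4.2 pos [ 0.5713 -0.1844  0.1225] jaw 62.01 F [-0.19  0.15 -0.32] M [-0.005  0.03  -0.033] tilt [ 1.4e-03 -3.0e-04 -1.0e+00] open 5.99
d cm [4.22 0.04 0.  ] yaw 0.01
```

View pics/p3.png

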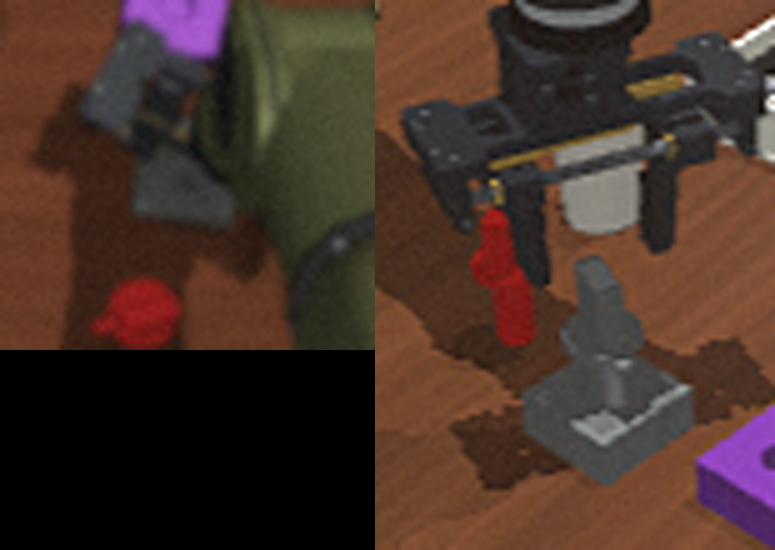

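Request:
drive_tool([
  {"hand":6,"dx":1.4,"dy":0,"dz":0,"yaw":0},
  {"hand":6,"dx":1.4,"dy":0,"dz":0,"yaw":0},
  {"hand":6,"dx":1.4,"dy":0,"dz":0,"yaw":0},
  {"hand":6,"dx":0,"dy":0,"dz":0,"yaw":0},
  {"hand":6,"dx":0,"dy":0,"dz":0,"yaw":0},
  {"hand":2.0,"dx":0,"dy":0,"dz":0,"yaw":0},
  {"hand":2.0,"dx":0,"dy":0,"dz":0,"yaw":0},
  {"hand":2.0,"dx":0,"dy":0,"dz":0,"yaw":0},
], squeeze=10)

```text
clock: 5.3
tool_pos: [0.5709, -0.1843, 0.08]
eef_rot: [-0.364, 0.606, 0.364, 0.606]
contact_force: [1.0, -1.2, -0.2]
opening: 0.37
```

Request:
drive_tool([
  {"hand":1.2,"dx":0,"dy":0,"dz":0,"yaw":0},
  {"hand":1.2,"dx":0,"dy":0,"dz":0,"yaw":0},
  {"hand":1.2,"dx":0,"dy":0,"dz":0,"yaw":0},
  {"hand":1,"dx":0,"dy":0,"dz":0,"yaw":0},
  {"hand":1,"dx":0,"dy":0,"dz":0,"yaw":0},
  {"hand":1,"dx":0,"dy":0,"dz":0,"yaw":0},
  {"hand":1,"dx":0,"dy":0,"dz":0,"yaw":0},
  {"hand":1,"dx":0,"dy":0,"dz":0,"yaw":0},
], squeeze=15)

```text
clock: 6.3
tool_pos: [0.5708, -0.1842, 0.0797]
eef_rot: [-0.364, 0.606, 0.364, 0.606]
contact_force: [-0.4, 0.4, 1.1]
opening: 0.178
```

```bash
python3 d.py .571 -.1842 .0803 62
```

```text
t 6.3 pos [ 0.5708 -0.1842  0.0797] jaw 62.02 F [-0.43  0.41  1.08] M [ 0.074  0.076 -0.012] tilt [ 1.e-04  1.e-04 -1.e+00] open 1.56
d cm [-0.06 -0.02  0.01] yaw 0.02
```

Request:
drive_tool([
  {"hand":1,"dx":0,"dy":0,"dz":0,"yaw":0},
  {"hand":1,"dx":0,"dy":0,"dz":0,"yaw":0},
  {"hand":1,"dx":-1,"dy":0,"dz":0,"yaw":0},
  {"hand":1,"dx":-2,"dy":0,"dz":0,"yaw":0},
  {"hand":1,"dx":-3,"dy":0,"dz":0,"yaw":0},
  {"hand":1,"dx":-3,"dy":0,"dz":0,"yaw":0},
  {"hand":1,"dx":-3,"dy":0,"dz":0,"yaw":0},
  {"hand":1,"dx":0,"dy":0,"dz":0,"yaw":0},
], squeeze=40)

```text
clock: 7.3
tool_pos: [0.5722, -0.1845, 0.2022]
eef_rot: [-0.365, 0.605, 0.363, 0.607]
contact_force: [-0.5, 0.2, -0.6]
opening: 0.176
```

```bash
python3 d.py .4945 .1735 .2 85
```

```text
t 7.3 pos [ 0.5722 -0.1845  0.2022] jaw 62.0 F [-0.48  0.2  -0.63] M [-0.019 -0.073 -0.018] tilt [ 0.005  -0.0011 -1.    ] open 1.55
d cm [ 0.14 23.67 27.97] yaw -23.0
```

Request:
drive_tool([
  {"hand":1,"dx":0,"dy":3.0,"dz":3.5,"yaw":0},
  {"hand":1,"dx":0,"dy":3.0,"dz":3.5,"yaw":0},
  {"hand":1,"dx":0,"dy":3.0,"dz":3.5,"yaw":0},
  {"hand":1,"dx":0,"dy":3.0,"dz":3.5,"yaw":0},
  {"hand":1,"dx":0,"dy":3.0,"dz":3.5,"yaw":0},
  {"hand":1,"dx":0,"dy":3.0,"dz":3.5,"yaw":0},
  {"hand":1,"dx":0,"dy":3.0,"dz":3.5,"yaw":0},
  {"hand":1,"dx":0,"dy":2.6,"dz":3.4,"yaw":0},
])

```text
clock: 8.3
tool_pos: [0.4919, 0.1741, 0.1987]
eef_rot: [-0.364, 0.607, 0.365, 0.605]
contact_force: [0.6, 0.4, -1.2]
opening: 0.179
```

Request:
drive_tool([
  {"hand":1,"dx":0,"dy":0,"dz":0,"yaw":-5},
  {"hand":1,"dx":0,"dy":0,"dz":0,"yaw":-6},
  {"hand":1,"dx":0,"dy":0,"dz":0,"yaw":-6},
  {"hand":1,"dx":0,"dy":0,"dz":0,"yaw":-6},
  {"hand":1,"dx":0,"dy":0,"dz":0,"yaw":0},
  {"hand":1,"dx":0,"dy":0,"dz":0,"yaw":0},
  {"hand":1,"dx":0,"dy":0,"dz":0,"yaw":0},
  {"hand":1,"dx":0,"dy":0,"dz":0,"yaw":0},
])

```text
clock: 9.3
tool_pos: [0.4932, 0.1729, 0.1997]
eef_rot: [-0.478, 0.521, 0.478, 0.521]
contact_force: [-0.7, -0.4, -0.8]
opening: 0.181
```

```bash
python3 d.py .4945 .1735 .2 85;python3 - <<'E'
from h import *
b=optics.snapshot('top');a=optics.snapshot('scene')
g=lambda p,k:cv2.resize(p[:,:,::-1],None,fx=k,fy=k,interpolation=cv2.INTER_CUBIC)
A=g(b['pixels'][155:235,165:240],5)[:550];B=g(a['pixels'][110:220,230:310],5)
im=np.zeros((550,775,3),np.uint8);im[:A.shape[0],:375]=A;im[:,375:]=B;cv2.imwrite('pics/p4.png',im)
np.save('s4.npy',a,allow_pickle=True)
E
```

```text
t 9.3 pos [0.4932 0.1729 0.1997] jaw 84.99 F [-0.72 -0.37 -0.78] M [0.012 0.022 0.04 ] tilt [ 0.e+00 -1.e-04 -1.e+00] open 1.59
d cm [-0.03 -0.12  0.07] yaw -0.01
```

View pics/p4.png

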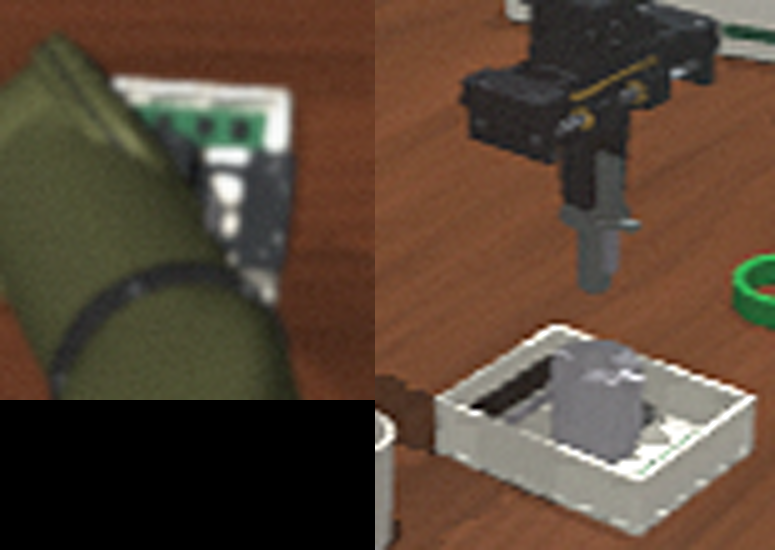

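```bash
cat > fit.py <<'E'
from h import *
from scipy.optimize import least_squares
a=optics.snapshot('scene');a0=np.load('scene.npy',allow_pickle=True).item()
def fit(s,box,zl,zh,c,r,n):
    u0,u1,v0,v1=box;P=world(s)[v0:v1,u0:u1].reshape(-1,3)
    P=P[(P[:,2]>zl)&(P[:,2]<zh)&(np.hypot(*(P[:,:2]-c).T)<r+.008)]
    f=least_squares(lambda x:np.hypot(*(P[:,:2]-x).T)-r,c,loss='soft_l1',f_scale=.001)
    print(n,len(P),f.x.round(4),'rms mm',(np.std(f.fun)*1e3).round(2),'z',P[:,2].min().round(3))
z=readout.get_state()['tool_pos'];t=z[2]-.0673
fit(a,(230,310,100,220),t+.005,t+.016,z[:2],.012,'plain nose')
fit(a,(230,310,100,220),t+.005,t+.05,z[:2],.012,'shaft')
fit(a0,(235,310,160,230),.048,.071,np.array([.494,.173]),.030,'hub t0')
fit(a,(235,310,160,230),.048,.071,np.array([.494,.173]),.030,'hub')
print(z)
E
python3 fit.py
```

```text
plain nose 21 [0.4921 0.1726] rms mm 2.46 z 0.138
shaft 87 [0.4945 0.1725] rms mm 2.7 z 0.138
hub t0 115 [0.4931 0.1735] rms mm 5.38 z 0.048
hub 108 [0.493  0.1738] rms mm 5.59 z 0.048
[0.49328003 0.1729318  0.19974851]
```

Request:
drive_tool([
  {"hand":1,"dx":2,"dy":-0.05,"dz":0.06,"yaw":0},
  {"hand":1,"dx":2,"dy":0,"dz":0,"yaw":0},
  {"hand":1,"dx":0.8,"dy":0,"dz":0,"yaw":0},
  {"hand":1,"dx":0.4,"dy":0,"dz":0,"yaw":0},
  {"hand":1,"dx":0.3,"dy":0,"dz":0,"yaw":0},
  {"hand":1,"dx":0.3,"dy":0,"dz":0,"yaw":0},
  {"hand":1,"dx":0,"dy":0,"dz":0,"yaw":0},
  {"hand":1,"dx":0,"dy":0,"dz":0,"yaw":0},
])

```text
clock: 10.45
tool_pos: [0.494, 0.1735, 0.1419]
eef_rot: [-0.478, 0.521, 0.478, 0.521]
contact_force: [1.2, 0.5, -1.3]
opening: 0.18
```

```bash
python3 d.py .4937 .1735 .13 85
```

```text
t 10.45 pos [0.494  0.1735 0.1419] jaw 85.01 F [ 1.16  0.51 -1.3 ] M [0.022 0.036 0.035] tilt [ 4.e-04  2.e-04 -1.e+00] open 1.58
d cm [ 1.19  0.03 -0.  ] yaw 0.01
```

Request:
drive_tool([
  {"hand":1,"dx":0.2,"dy":0,"dz":0,"yaw":0},
  {"hand":1,"dx":0.2,"dy":0,"dz":0,"yaw":0},
  {"hand":1,"dx":0.2,"dy":0,"dz":0,"yaw":0},
  {"hand":1,"dx":0.2,"dy":0,"dz":0,"yaw":0},
  {"hand":1,"dx":0.2,"dy":0,"dz":0,"yaw":0},
  {"hand":1,"dx":0,"dy":0,"dz":0,"yaw":0},
  {"hand":1,"dx":0,"dy":0,"dz":0,"yaw":0},
  {"hand":1,"dx":0,"dy":0,"dz":0,"yaw":0},
])

```text
clock: 11.45
tool_pos: [0.4936, 0.1736, 0.1317]
eef_rot: [-0.478, 0.521, 0.478, 0.521]
contact_force: [-1.7, 2.4, -2.0]
opening: 0.183
```

```bash
python3 d.py .494 .1735 .13 85
```

```text
t 11.45 pos [0.4936 0.1736 0.1317] jaw 85.03 F [-1.65  2.37 -1.97] M [0.391 0.282 0.013] tilt [-3.e-04  2.e-04 -1.e+00] open 1.61
d cm [ 0.17 -0.04 -0.01] yaw 0.03
```

Request:
drive_tool([
  {"hand":1,"dx":0,"dy":0.03,"dz":0.05,"yaw":0},
  {"hand":1,"dx":0.2,"dy":0,"dz":0,"yaw":0},
  {"hand":1,"dx":0.2,"dy":0,"dz":0,"yaw":0},
  {"hand":1,"dx":0.2,"dy":0,"dz":0,"yaw":0},
  {"hand":1,"dx":0.2,"dy":0,"dz":0,"yaw":0},
  {"hand":1,"dx":0.1,"dy":0,"dz":0,"yaw":0},
  {"hand":1,"dx":0,"dy":0,"dz":0,"yaw":0},
  {"hand":1,"dx":0,"dy":0,"dz":0,"yaw":0},
])

```text
clock: 12.45
tool_pos: [0.4936, 0.1739, 0.1227]
eef_rot: [-0.478, 0.521, 0.478, 0.521]
contact_force: [-0.3, 0.9, -1.8]
opening: 0.176
```

```bash
python3 d.py .494 .1735 .12 85
```

```text
t 12.45 pos [0.4936 0.1739 0.1227] jaw 85.01 F [-0.26  0.92 -1.79] M [0.144 0.094 0.017] tilt [-1.e-04 -0.e+00 -1.e+00] open 1.55
d cm [ 0.27 -0.05 -0.04] yaw 0.01
```

Request:
drive_tool([
  {"hand":1,"dx":0.1,"dy":0,"dz":0.02,"yaw":0},
  {"hand":1,"dx":0.1,"dy":0,"dz":0,"yaw":0},
  {"hand":1,"dx":0.1,"dy":0,"dz":0,"yaw":0},
  {"hand":1,"dx":0.1,"dy":0,"dz":0,"yaw":0},
  {"hand":1,"dx":0.1,"dy":0,"dz":0,"yaw":0},
  {"hand":1,"dx":0.1,"dy":0,"dz":0,"yaw":0},
  {"hand":1,"dx":0,"dy":0,"dz":0,"yaw":0},
  {"hand":1,"dx":0,"dy":0,"dz":0,"yaw":0},
])

```text
clock: 13.45
tool_pos: [0.4936, 0.1741, 0.1167]
eef_rot: [-0.478, 0.521, 0.478, 0.521]
contact_force: [-0.4, 0.2, -1.1]
opening: 0.177
```

```bash
python3 d.py .494 .1735 .1 85
```

```text
t 13.45 pos [0.4936 0.1741 0.1167] jaw 85.01 F [-0.35  0.19 -1.06] M [-0.002  0.012  0.009] tilt [ 0. -0. -1.] open 1.56
d cm [ 1.67 -0.04 -0.06] yaw 0.01
```

The key is in the keyway with no axial force, so I'll continue down.

Request:
drive_tool([
  {"hand":1,"dx":0.2,"dy":0,"dz":0,"yaw":0},
  {"hand":1,"dx":0.2,"dy":0,"dz":0,"yaw":0},
  {"hand":1,"dx":0.2,"dy":0,"dz":0,"yaw":0},
  {"hand":1,"dx":0.2,"dy":0,"dz":0,"yaw":0},
  {"hand":1,"dx":0.2,"dy":0,"dz":0,"yaw":0},
  {"hand":1,"dx":0.2,"dy":0,"dz":0,"yaw":0},
  {"hand":1,"dx":0.2,"dy":0,"dz":0,"yaw":0},
  {"hand":1,"dx":0,"dy":0,"dz":0,"yaw":0},
], squeeze=50)

```text
clock: 14.45
tool_pos: [0.4935, 0.1741, 0.1026]
eef_rot: [-0.478, 0.521, 0.478, 0.521]
contact_force: [-0.2, 0.3, -0.2]
opening: 0.177
```

Request:
drive_tool([
  {"hand":1,"dx":0.2,"dy":0,"dz":0,"yaw":0},
  {"hand":1,"dx":0.2,"dy":0,"dz":0,"yaw":0},
  {"hand":1,"dx":0.2,"dy":0,"dz":0,"yaw":0},
  {"hand":1,"dx":0.1,"dy":0,"dz":0,"yaw":0},
  {"hand":1,"dx":0.1,"dy":0,"dz":0,"yaw":0},
  {"hand":1,"dx":0.1,"dy":0,"dz":0,"yaw":0},
  {"hand":1,"dx":0,"dy":0,"dz":0,"yaw":0},
  {"hand":1,"dx":0,"dy":0,"dz":0,"yaw":0},
])

```text
clock: 15.45
tool_pos: [0.4937, 0.1743, 0.0938]
eef_rot: [-0.478, 0.521, 0.478, 0.521]
contact_force: [-0.9, 0.2, 4.5]
opening: 0.176
```

```bash
python3 d.py .494 .1735 .0883 85
```

```text
t 15.45 pos [0.4937 0.1743 0.0938] jaw 85.01 F [-0.88  0.25  4.52] M [ 0.049  0.104 -0.004] tilt [ 3.e-04  2.e-04 -1.e+00] open 1.55
d cm [ 0.55 -0.04 -0.08] yaw 0.01
```

Request:
drive_tool([
  {"hand":1,"dx":0.1,"dy":0,"dz":0,"yaw":0},
  {"hand":1,"dx":0.1,"dy":0,"dz":0,"yaw":0},
  {"hand":1,"dx":0.1,"dy":0,"dz":0,"yaw":0},
  {"hand":1,"dx":0.1,"dy":0,"dz":0,"yaw":0},
  {"hand":1,"dx":0.1,"dy":0,"dz":0,"yaw":0},
  {"hand":1,"dx":0.1,"dy":0,"dz":0,"yaw":0},
  {"hand":1,"dx":0,"dy":0,"dz":0,"yaw":0},
  {"hand":1,"dx":0,"dy":0,"dz":0,"yaw":0},
])

```text
clock: 16.45
tool_pos: [0.4938, 0.1743, 0.0882]
eef_rot: [-0.478, 0.521, 0.478, 0.522]
contact_force: [-0.7, -1.0, 9.0]
opening: 0.174
```

Request:
drive_tool([
  {"hand":1,"dx":0.05,"dy":0,"dz":0,"yaw":0},
  {"hand":1,"dx":0.05,"dy":0,"dz":0,"yaw":0},
  {"hand":1,"dx":0.05,"dy":0,"dz":0,"yaw":0},
  {"hand":1,"dx":0,"dy":0,"dz":0,"yaw":0},
  {"hand":1,"dx":0,"dy":0,"dz":0,"yaw":0},
  {"hand":1,"dx":0,"dy":0,"dz":0,"yaw":0},
  {"hand":1,"dx":0,"dy":0,"dz":0,"yaw":0},
  {"hand":1,"dx":0,"dy":0,"dz":0,"yaw":0},
])

```text
clock: 17.45
tool_pos: [0.4937, 0.1743, 0.0877]
eef_rot: [-0.478, 0.521, 0.478, 0.522]
contact_force: [-3.4, -0.6, 18.1]
opening: 0.175
```

```bash
python3 d.py .494 .1735 .0883 85
```

```text
t 17.45 pos [0.4937 0.1743 0.0877] jaw 85.02 F [-3.41 -0.64 18.07] M [-0.196  0.688 -0.005] tilt [ 1.3e-03  2.0e-04 -1.0e+00] open 1.54
d cm [-0.06 -0.03 -0.08] yaw 0.02
```

Request:
drive_tool([
  {"hand":1,"dx":0,"dy":0.03,"dz":0,"yaw":0},
  {"hand":1,"dx":0.03,"dy":0,"dz":0,"yaw":0},
  {"hand":1,"dx":0.02,"dy":0,"dz":0,"yaw":0},
  {"hand":1,"dx":0,"dy":0,"dz":0,"yaw":0},
  {"hand":1,"dx":0,"dy":0,"dz":0,"yaw":0},
  {"hand":1,"dx":0,"dy":0,"dz":0,"yaw":0},
  {"hand":1,"dx":0,"dy":0,"dz":0,"yaw":0},
  {"hand":1,"dx":0,"dy":0,"dz":0,"yaw":0},
])

```text
clock: 18.45
tool_pos: [0.4938, 0.1744, 0.0877]
eef_rot: [-0.478, 0.521, 0.477, 0.522]
contact_force: [-2.9, -0.2, 23.8]
opening: 0.178
```

```bash
python3 d.py .494 .1735 .0883 85;python3 - <<'E'
from h import *
b=optics.snapshot('top');a=optics.snapshot('scene')
save(a['pixels'],'p5.png',8,(240,305,150,222))
E
```

```text
t 18.45 pos [0.4938 0.1744 0.0877] jaw 85.01 F [-2.88 -0.23 23.85] M [-0.294  0.788 -0.039] tilt [ 2.1e-03  2.0e-04 -1.0e+00] open 1.56
d cm [-0.06 -0.03 -0.08] yaw 0.01
```

View pics/p5.png

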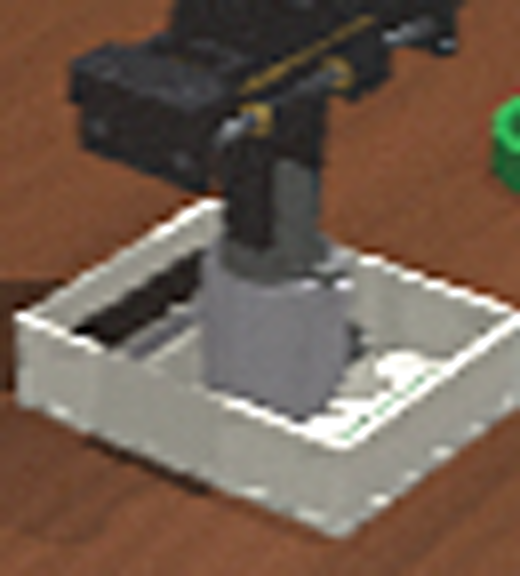

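Request:
drive_tool([
  {"hand":1,"dx":0,"dy":0.04,"dz":0,"yaw":0},
  {"hand":1,"dx":0.03,"dy":0,"dz":0,"yaw":0},
  {"hand":1,"dx":0,"dy":0,"dz":0,"yaw":0},
  {"hand":1,"dx":0,"dy":0,"dz":0,"yaw":0},
  {"hand":1,"dx":0,"dy":0,"dz":0,"yaw":0},
  {"hand":1,"dx":0,"dy":0,"dz":0,"yaw":0},
  {"hand":1,"dx":0,"dy":0,"dz":0,"yaw":0},
  {"hand":1,"dx":0,"dy":0,"dz":0,"yaw":0},
])

```text
clock: 19.55
tool_pos: [0.4938, 0.1743, 0.0877]
eef_rot: [-0.478, 0.52, 0.477, 0.522]
contact_force: [-3.0, -1.9, 24.7]
opening: 0.177
```

```bash
python3 d.py .494 .1735 .0883 85
```

```text
t 19.55 pos [0.4938 0.1743 0.0877] jaw 85.0 F [-2.96 -1.95 24.67] M [-0.364  0.714 -0.004] tilt [ 3.e-03  3.e-04 -1.e+00] open 1.55
d cm [-0.06 -0.03 -0.08] yaw -0.0
```

```bash
python3 -c "
from h import *
print(workorder.finish_job())"
```

```text
the job is handed in; nothing more can be done
None
```

The spindle is home on the hub, and I handed the job in with the arm still gripping it and pressing it down. I took the grey spindle from its stand by the bar grip. On the way over I turned it about 23° so its key faced the hub's lug. The nose went into the bore and the key slipped into the keyway without catching, so no searching turn was needed. I then pressed it down against the spring.

**Last checks:**
- **Seating:** the tool height stayed at 0.0877 m (expected about 0.088 m) while the upward force rose from 18 to about 25 N. The spring alone gives 10.5 N, so the flange is on the hub. The last close picture showed it flush.
- **Grip:** the finger opening was steady at 15.5 mm on the 16 mm bar, with a 50 N squeeze.
- **Time:** about 19.6 s on the robot's clock.

**What did not come out clean:**
- A sideways force of about 3.5 N and a moment of about 0.8 N·m remained. The tool was tilted about 3 mrad, so the flange may bear slightly more on one side.
- I did not measure the paper roll, cup, tape and screwdriver again at the end. I planned the moves to stay clear of them, and no force reading suggested contact.

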